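# Set the sprung length stop on its middle tooth and bring the blank up to it

## Robot

A 6-joint arm with a two-finger parallel gripper is mounted at the origin on a cart in front of the work surface, level with it; the furniture and walls round the work are solid. World frame = base frame: x ahead of the robot, y to its left, z up, the work surface at z = 0. Lengths are in m, angles in rad, forces in N, time in s.
With the tool pointing down it reaches from about 0.35 to 0.975 m from the base axis. Payload 4.9 kg.
Tool frame: the origin (TCP) lies at the very end of the fingers, on their centre line; the grasp point (between the pads) lies 19 mm behind it; z points along the fingers, y is the line along which they close (so a half turn about z gives the same grasp; the last joint's range is limited). The gripper opens to 85 mm and grips with 20 to 120 N. Pads are 22 mm wide; open, the fingers measure 114 mm over their backs; the gripper's body (76 mm by 85 mm) begins 54 mm behind the grasp point. The pads swing forward as they close: fully open they stand 13 mm farther back than shut.
Start: joints at [-1.441, 0.053, 1.613, -0, 1.476, -0.119], TCP at [0.154, -0.606, 0.231] pointing down, gripper open.
Joint ranges: [-3.01, 3.01], [-1.01, 2.22], [0.06, 2.58], [-1.02, 4.17], [0.09, 2.62], [-3.14, 3.14]. Speed limits (rad/s): [2.57, 2.57, 3.14, 3.14, 3.14, 3.14].

## Interface

Orientations are given as a rotation vector (axis times angle).
In Python, from station import ctrl gives the robot as it stands. The module is installed in compiled form; this text tells all that it offers.
- The arm moves only by the tool jog_arm, never from a script. Its argument "steps" is a list of rows, each an object with "delta_rot": the turn, a rotation vector about the tool's x, y, z in degrees, a list of three; "linear": the shift along the tool's x, y, z in m, a list of three; "grip": the finger opening in m, from 0 to 0.0854. In form: [{"delta_rot": [rx, ry, rz], "linear": [x, y, z], "grip": grip}, ...]. A call has 1 to 10 rows; each row shifts and turns the commanded pose from where the row before left it, along the tool's axes as they then stand; what a row does not reach is not made up. A row lasts 1/10 s, in which the tool goes at most 50 mm and 8.59 degrees, less where a joint would pass 70% of its speed; a pose out of reach is approached as far as the arm can. A call with a gripper value outside its range is refused whole. The fingers move at their own pace and stop on an object; "newtons" is the grip in N (left out, the last holds). Time passes only in rows, so rows that do not move let the fingers close. It gives the time, the measured TCP pose, the force, the opening and the grip force at its end, in the units of the state.
- ctrl.get_obs(): the state, without advancing time (a new reading comes with each control period).
- ctrl.get_image(name): name is "scene" or "side" or "wrist"; returns (picture, depth): 480x640x3 uint8, red, green, blue; 480x640 float32, m along the optical axis (not along the pixel's ray), 0 where there is no reading.
- ctrl.camera_info(name): a dict with "camera_matrix" (3x3 intrinsics, pixels), "distortion" ([k1, k2, p1, p2, k3] as OpenCV has them; the pictures are not rectified), "R" (3x3) and "t" (3): a world point X has camera coordinates R X + t; the wrist camera has in their place "T_tool_cam" (4x4, takes a point from camera to tool coordinates, whose origin is the TCP and whose axes are the flange's). Camera axes: x right, y down, z forward; pixel columns grow to the right and rows downward; lengths in m; the calibration is good to about 2 mm. A picture is of the moment at which its call begins: read the wrist's pose just before it. camera_info takes no time and is no camera call.
- ctrl.finish_job(): hands the job in; it is judged then, once.
The state is a dict: "t": time; "q": joint angles; "dq": joint speeds; "effort": joint torques, N m; "tool_pos": TCP position; "tool_rot": TCP orientation; "contact_force": force on the tool from outside, world axes, zero at the start; "wrist_torque": the same for the moment, N m; "opening": finger opening in m; "grip_force": force on a finger pad.
Only numpy, scipy, OpenCV 4.12 (cv2) and the standard library are available. Lean on these libraries where they do the work, as an engineer would, in place of code of your own. Each camera call takes 0.05 s, during which the arm holds its last target. There are 200 camera calls.

## Task

Set the cut-off cradle for the middle length. The sprung length stop is still latched at its innermost tooth: press down the pad of its catch so that the stop slide springs all the way back home, then push the slide in by its end plate past the middle tooth, but not as far as the innermost one, and let go, so that it springs back and latches at its middle position. Then push the blank that lies in the channel by its free end, without pinching or lifting it, until its other end sits against the stop; leave the stop latched in the middle and the other things on the bench and cradle where they are.

Things in the scene. Friction and masses are not known exactly. Their poses are not given: they have to be found in the camera images.
- cradle: Cut-off cradle screwed to the bench: plywood base 112 x 400 x 12 mm, long along its y axis (+y: the catch end, to the robot's left); origin under its centre. Wooden fences, y -100 to +14 mm, tops 28 mm above the bench, form a channel 24 mm wide about x = 0, with a kerf at y = -85 mm. On the +y half a steel stop bar runs along x = 0 between gibs and two spring tubes (tops 28 mm up).
- stop_slide (a joint): Stop bar, m: 0 home (out to the cradle's +y), growing as pushed in to -y, up to 0.060. Springs drive it home, 4.5 N at 0 to 7.5 N at the end. Two ratchet teeth pass under the stop pin of the catch: one latches at 0.025 (middle), one at 0.050 (innermost; start). Let go, it returns to the last tooth pushed past the pin, else home. The pin drops in 2 mm past each; teeth add 1 N.
- catch_pad (a point): Centre of the top of the ribbed thumb pad of the catch, 22 (x) by 24 (y) mm, 57 mm above the bench, over the bar. The catch rocks on a cross pin 32 mm away on the -y side; pressing the pad down lifts the stop pin, 18 mm beyond the cross pin. It frees the bar when 8 to 9 mm down (about 4 N), meets its stop at 13 mm and springs up when let go.
- push_plate (a point): Centre of the outer (+y) face of the upright steel plate at the outer end of the bar, 34 mm above the bench, at cradle y = 185 mm minus the joint value. Plate 34 mm wide (x), 7 mm thick, 16 to 45 mm above the bench. A crosshead 64 mm wide, top 27 mm up, crosses it, its face 3 mm behind the plate's.
- stop_face (a point): Centre of the face of the brass stop head at the inner end of the bar, in the channel, 22 mm above the bench, looking to -y; 18 mm wide. Moves with the bar (at cradle y = 15 mm minus the joint value).
- blank: Squared walnut blank, 20 x 121 x 20 mm, loose, lying along y in the channel on the base (its underside 12 mm above the bench, 2 mm play on either side); about 35 g. Origin at the centre of the underside.
- blank_head (a point): Centre of the +y end face of the blank, the end that goes against the stop; 22 mm above the bench.
- blank_tail (a point): Centre of the -y end face of the blank, its free end, 22 mm above the bench, beyond the ends of the fences, where it is pushed.
- maple_blank: Squared maple blank, 19 x 131 x 19 mm, loose on the bench in front of the cradle; not to be moved.
- cherry_blank: Squared cherry blank, 19 x 128 x 19 mm, loose on the bench in front of the catch end of the cradle; not to be moved.
- offcut: Short round dark offcut, 19 mm thick, 50 mm long, lying behind the cradle; not to be moved.
- glue_bottle: Small glue bottle, 34 mm across, 95 mm tall, standing behind the cradle; not to be moved.
- calipers: Steel outside calipers, 155 x 85 x 11 mm, lying flat behind the cradle; not to be moved.
- red_pencil: Red pencil, 166 mm long, 8 mm thick, lying along the front edge of the cradle's base; not to be moved.
There are look-alikes about, which are no part of the job. What is shaped like the blank but pink is not meant.

How it is judged:
On the way, in this order (a step that is already met when the one before it is completed fails the run):
1. the catch is pressed and the stop slide springs back home (within 3 mm) (value of joint stop_slide below 0.003 m), for 0.1 s.
2. the slide, let go, has sprung back and is latched at its middle position, nothing touching it and the blank still clear of it (value of joint stop_slide between 0.0215 and 0.0285 m and contact force between the fingers and stop_slide below 0.1 N and contact force between blank and stop_slide below 0.05 N and velocity of joint stop_slide between -0.01 and 0.01 m/s), for 0.3 s.
At the end, for the whole second after the job is handed in: The stop slide stands latched at its middle position (25 mm, within 3.5 mm); the blank lies flat and straight in the channel, at rest, its head end within 3 mm of the face of the stop (value of joint stop_slide between 0.0215 and 0.0285 m and y of blank_head in the frame of stop_face between -0.003 and 0.003 m and x of blank_head in the frame of cradle between -0.006 and 0.006 m and z of blank in the frame of cradle below 0.015 m and angle between blank's own z axis and vertical below 0.05 rad and angle between the y axis of blank and the y axis of cradle, either way round below 0.08 rad and linear speed of blank below 0.01 m/s); the robot touches nothing.
It fails at once if the blank is lifted more than 8 mm off the base or tipped over (z of blank in the frame of cradle above 0.02 m or angle between blank's own z axis and vertical above 0.3 rad).
It fails at once if one of the other loose things (two blanks, offcut, glue bottle, calipers, pencil) is moved more than 20 mm (distance of any of maple_blank, cherry_blank, offcut, glue_bottle, calipers, red_pencil from where it was at the start of the episode above 0.02 m).
It also fails if it takes over 51 s, if anything falls off the work surface, if the arm or the gripper's body presses on something with over 40 N, if the wrist force passes 120 N, or if a joint passes its speed limit or range.

## Working session

There is one attempt and no reset: what is moved stays moved. The work goes in short steps, Python scripts to look and compute and a tool call to move; the robot and the scene stay as the last step left them, time stands still between calls to the robot, and variables do not carry over. Pictures are saved under pics/ and viewed, at most 10 in all, crops included, and the job is handed in when it is done.

Besides the shell and the picture viewer there is one more tool, called after "Request:" as name(argument=value, ...) on one line, values as JSON. jog_arm: Moves the arm, as the interface text tells. Its arguments: {"type":"object","properties":{"steps":{"type":"array"},"newtons":{"type":"number"}},"required":["steps"]}

```bash
mkdir -p pics; python3 - <<'E'
from station import ctrl
import cv2,numpy as np
o=ctrl.get_obs();print(o)
for n in("scene","side"):
    i,d=ctrl.get_image(n);cv2.imwrite(f"pics/{n}0.png",i[:,:,::-1]);np.savez(f"{n}0.npz",i=i,d=d)
    print(n,ctrl.camera_info(n))
print(ctrl.camera_info("wrist"))
E
```

```text
{'t': 0.0, 'q': array([-1.44101556e+00,  5.33965704e-02,  1.61429753e+00, -1.50023247e-06,
        1.47597555e+00, -1.19020530e-01]), 'dq': array([ 2.99260093e-05,  1.15286082e-03,  2.37446255e-03,  4.23976011e-05,
        9.66102919e-04, -9.05062807e-04]), 'effort': array([-1.21368130e-04, -3.93683910e+01, -3.70174026e+01, -1.11129787e-04,
        7.02518126e-03, -1.86156456e-05]), 'tool_pos': array([ 0.15380846, -0.60514103,  0.23003628]), 'tool_rot': array([-3.11525417e+00, -3.89551449e-01,  1.98852500e-05]), 'contact_force': array([ 0.43304762, -0.12307634,  0.46178025]), 'wrist_torque': array([-0.04469207, -0.05099211,  0.03889526]), 'grip_force': 0.0, 'opening': 0.08561411636410532}
scene {'camera_matrix': array([[434.77109808,   0.        , 323.36460621],
       [  0.        , 434.77109808, 237.60008435],
       [  0.        ,   0.        ,   1.        ]]), 'distortion': array([0.01882407, 0.        , 0.        , 0.        , 0.        ]), 'R': array([[-0.78089993, -0.6245165 , -0.01320743],
       [-0.37435378,  0.48481137, -0.79045379],
       [ 0.50005455, -0.61232106, -0.61
[... 447 characters left out ...]
,  0.75554445, -0.65497342]]), 't': array([-0.56639095,  0.05139662,  0.90772252])}
{'camera_matrix': array([[350.77744144,   0.        , 320.9566225 ],
       [  0.        , 350.77744144, 236.47979921],
       [  0.        ,   0.        ,   1.        ]]), 'distortion': array([-0.05585742,  0.        ,  0.        ,  0.        ,  0.        ]), 'T_tool_cam': array([[ 3.13755587e-05, -9.57967782e-01, -2.86875806e-01,
         7.33197486e-02],
       [ 9.99999983e-01, -2.18644334e-05,  1.82381992e-04,
         4.99225656e-04],
       [-1.80988449e-04, -2.86875807e-01,  9.57967765e-01,
        -1.41273935e-01],
       [ 0.00000000e+00,  0.00000000e+00,  0.00000000e+00,
         1.00000000e+00]])}
```

View pics/scene0.png

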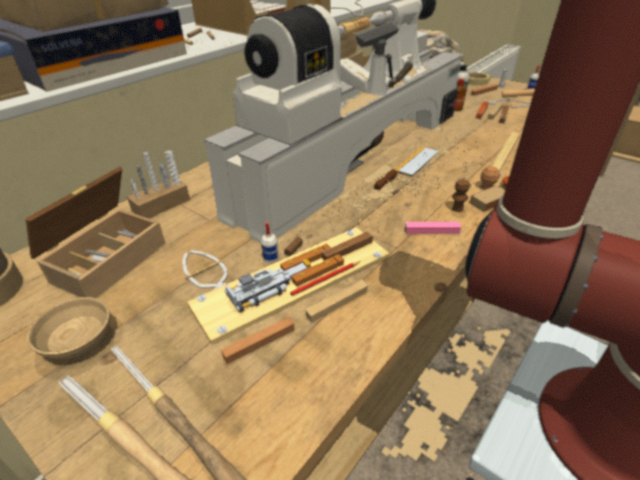

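View pics/side0.png

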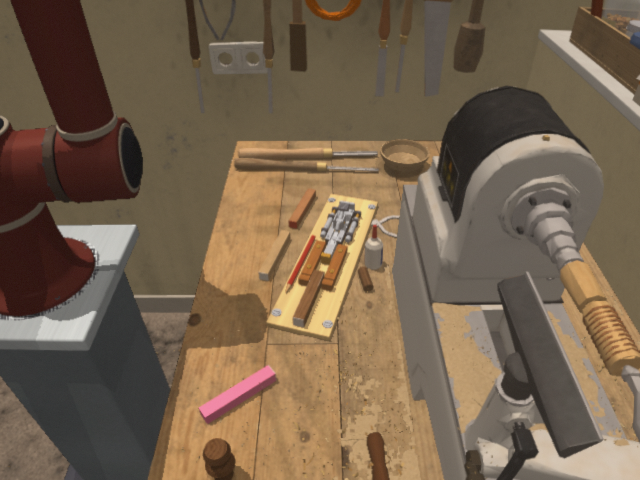

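The side view shows the cradle, a yellow base spanning (335,195) to (328,335). The walnut blank is at about (310,298), and the slide and catch are at about (342,225). Look-alikes for the blank are pink (238,394), maple (275,256), cherry (302,208) and the fences (313,262) and (335,265). I choose the dark walnut piece in the channel at (310,298).

```bash
cat > h.py <<'E'
import cv2,numpy as np
from station import ctrl
from scipy.spatial.transform import Rotation as Ro
def pose(n,o=None):
    c=ctrl.camera_info(n)
    if 'R' in c: return c,c['R'],c['t']
    T=np.eye(4);T[:3,:3]=Ro.from_rotvec(o['tool_rot']).as_matrix();T[:3,3]=o['tool_pos']
    M=np.linalg.inv(T@c['T_tool_cam']);return c,M[:3,:3],M[:3,3]
def cast(n,uv,z,o=None):
    c,R,t=pose(n,o);p=cv2.undistortPoints(np.float64(uv).reshape(-1,1,2),c['camera_matrix'],c['distortion'])[:,0]
    d=np.c_[p,np.ones(len(p))]@R; C=-R.T@t
    return C+d*((z-C[2])/d[:,2])[:,None]
def proj(n,X,o=None):
    c,R,t=pose(n,o);return cv2.projectPoints(np.float64(X).reshape(-1,1,3),cv2.Rodrigues(R)[0],t,c['camera_matrix'],c['distortion'])[0][:,0]
E
python3 - <<'E'
from h import *
for n in("side","scene"):
    i=np.load(n+"0.npz")['i'];hsv=cv2.cvtColor(i,cv2.COLOR_RGB2HSV)
    r=(slice(190,340),slice(260,385)) if n=="side" else (slice(225,345),slice(180,395))
    p=(290,320) if n=="side" else (205,318)
    print(n,hsv[p[1],p[0]],[hsv[y,x] for x,y in ([(250,330),(375,240)] if n=="side" else [(180,320),(300,400)])])
    m=np.zeros(hsv.shape[:2],np.uint8);m[r]=cv2.inRange(hsv,(18,70,170),(32,255,255))[r]
    m=cv2.morphologyEx(m,cv2.MORPH_OPEN,np.ones((3,3)))
    k,l,s,_=cv2.connectedComponentsWithStats(m)
    pts=np.vstack([np.argwhere(l==j)[:,::-1] for j in range(1,k) if s[j,4]>40])
    hull=cv2.convexHull(pts.astype(np.int32))[:,0]
    W=cast(n,hull,.012)[:,:2]
    c,wh,a=cv2.minAreaRect((W*1000).astype(np.float32));print(c,wh,a);print(cv2.boxPoints((c,wh,a)))
i=np.load("side0.npz")['i'][185:345,255:395,::-1]
j=np.load("scene0.npz")['i'][225:345,180:395,::-1]
a=cv2.resize(i,(525,600),interpolation=3)
cv2.imwrite("pics/c1.png",a)
E
```

```text
side [ 20 115 233] [array([ 16, 125, 108], dtype=uint8), array([ 14,  56, 131], dtype=uint8)]
(569.0903930664062, 49.1927490234375) (403.59979248046875, 111.77863311767578) 73.40098571777344
[[ 457.8816  -128.23163]
 [ 565.0021  -160.16364]
 [ 680.2992   226.61713]
 [ 573.1787   258.54913]]
scene [ 26  93 250] [array([ 19, 109, 191], dtype=uint8), array([ 18, 123, 210], dtype=uint8)]
(568.2100219726562, 47.38526916503906) (432.6850891113281, 339.12921142578125) 37.6180419921875
[[ 293.34433   49.64264]
 [ 500.347   -218.98074]
 [ 843.0757    45.1279 ]
 [ 636.07306  313.75128]]
```

View pics/c1.png

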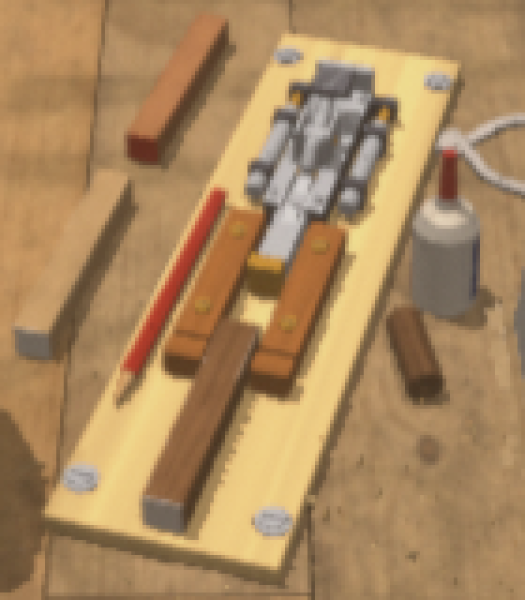

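The side view shows the base cleanly: centre (0.569, 0.049) and +y heading 73.4°. The close crop shows walnut in the channel, and the brass stop and catch beyond it. I'll line the tool's x with cradle +y, shut the fingers and go over it for a near look.

Request:
jog_arm(steps=[{"delta_rot": [0, 0, -8.45], "linear": [0, 0, 0], "grip": 0}, {"delta_rot": [0, 0, -8.45], "linear": [0, 0, 0], "grip": 0}, {"delta_rot": [0, 0, -8.45], "linear": [0, 0, 0], "grip": 0}, {"delta_rot": [0, 0, -8.45], "linear": [0, 0, 0], "grip": 0}, {"delta_rot": [0, 0, -8.45], "linear": [0, 0, 0], "grip": 0}, {"delta_rot": [0, 0, -8.45], "linear": [0, 0, 0], "grip": 0}, {"delta_rot": [0, 0, -8.45], "linear": [0, 0, 0], "grip": 0}, {"delta_rot": [0, 0, 0], "linear": [0.0447, 0.0117, 0], "grip": 0}, {"delta_rot": [0, 0, 0], "linear": [0.0447, 0.0117, 0], "grip": 0}, {"delta_rot": [0, 0, 0], "linear": [0.0447, 0.0117, 0], "grip": 0}])

```text
t: 1.1
tool_pos: [0.2262, -0.4857, 0.2304]
tool_rot: [-2.519, -1.875, -0.001]
contact_force: [0.4, 0.5, 0.2]
opening: 0.0001
grip_force: 0.0
```

Request:
jog_arm(steps=[{"delta_rot": [0, 0, 0], "linear": [0.0447, 0.0117, 0], "grip": 0}, {"delta_rot": [0, 0, 0], "linear": [0.0447, 0.0117, 0], "grip": 0}, {"delta_rot": [0, 0, 0], "linear": [0.0447, 0.0117, 0], "grip": 0}, {"delta_rot": [0, 0, 0], "linear": [0.0447, 0.0117, 0], "grip": 0}, {"delta_rot": [0, 0, 0], "linear": [0.0447, 0.0117, 0], "grip": 0}, {"delta_rot": [0, 0, 0], "linear": [0.0447, 0.0117, 0], "grip": 0}, {"delta_rot": [0, 0, 0], "linear": [0.0447, 0.0117, 0], "grip": 0}, {"delta_rot": [0, 0, 0], "linear": [0.0447, 0.0117, 0], "grip": 0}, {"delta_rot": [0, 0, 0], "linear": [0.0447, 0.0117, 0], "grip": 0}, {"delta_rot": [0, 0, 0], "linear": [0.0447, 0.0117, 0], "grip": 0}])

```text
t: 2.1
tool_pos: [0.466, -0.0903, 0.231]
tool_rot: [2.519, 1.878, -0.0]
contact_force: [0.7, 0.7, -0.1]
opening: 0.0002
grip_force: 0.0
```

Request:
jog_arm(steps=[{"delta_rot": [0, 0, 0], "linear": [0.0447, 0.0117, 0], "grip": 0}, {"delta_rot": [0, 0, 0], "linear": [0.0447, 0.0117, 0], "grip": 0}, {"delta_rot": [0, 0, 0], "linear": [0.0447, 0.0117, 0], "grip": 0}, {"delta_rot": [0, 0, 0], "linear": [0.0447, 0.0117, 0], "grip": 0}, {"delta_rot": [0, 0, 0], "linear": [0.0447, 0.0117, 0], "grip": 0}, {"delta_rot": [0, 0, 0], "linear": [0, 0, 0], "grip": 0}, {"delta_rot": [0, 0, 0], "linear": [0, 0, 0], "grip": 0}])

```text
t: 2.8
tool_pos: [0.5853, 0.106, 0.2303]
tool_rot: [-2.516, -1.879, 0.003]
contact_force: [-0.3, -0.8, -0.5]
opening: 0.0001
grip_force: 0.0
```

```bash
python3 - <<'E'
from h import *
o=ctrl.get_obs();i,d=ctrl.get_image("wrist")
np.savez("w1.npz",i=i,d=d,p=o['tool_pos'],r=o['tool_rot'])
print(o['t'],o['tool_pos'],np.degrees(o['tool_rot']),o['contact_force'],o['opening'])
hsv=cv2.cvtColor(i,cv2.COLOR_RGB2HSV)
cv2.imwrite("pics/w1.png",i[:,:,::-1])
yd=np.array([.2857,.9583,0]);xd=np.array([.9583,-.2857,0]);C=np.array([.569,.049,0])
print("corners",proj("wrist",[C+a*xd*.056+b*yd*.2+[0,0,.012] for a,b in((-1,-1),(1,-1),(1,1),(-1,1))],o))
E
```

```text
2.8 [0.5852734  0.10598601 0.23025352] [-144.17789262 -107.68431966    0.17209788] [-0.33764924 -0.81076488 -0.49360529] 6.788723321196063e-05
corners [[276.95045531 404.99367989]
 [364.98532954 405.22816247]
 [381.30853792  57.59426341]
 [262.32558641  57.35887502]]
```

View pics/w1.png

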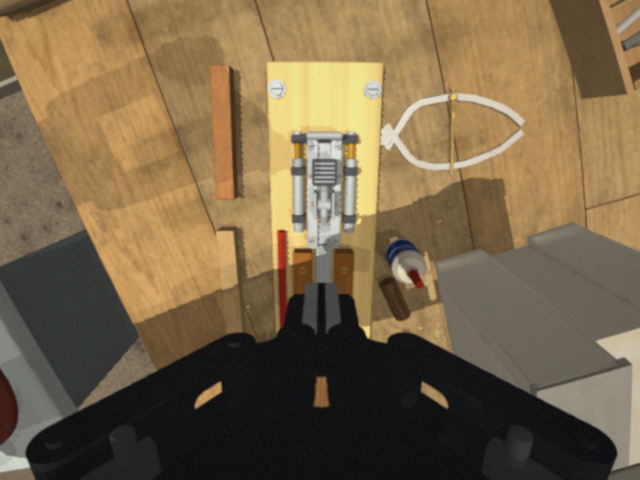

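The wrist view shows the ribbed dark pad at about (325,173), the plate and crosshead at about (325,137), and the base's far corners at (267,62) and (383,62).

```bash
python3 - <<'E'
from h import *
f=np.load("w1.npz");i=f['i'];o={'tool_pos':f['p'],'tool_rot':f['r']}
hsv=cv2.cvtColor(i,cv2.COLOR_RGB2HSV)
yd=np.array([.2857,.9583,0]);xd=np.array([.9583,-.2857,0]);C=np.array([.569,.049,0])
def cr(P): P=np.atleast_2d(P)-C; return np.c_[P@xd,P@yd,P[:,2]].round(4)
def T(P): P=np.atleast_2d(P)-o['tool_pos']; R=Ro.from_rotvec(o['tool_rot']).as_matrix(); return (P@R).round(4)
g=i.astype(int).sum(2)
# pad: dark box
m=((g<330)&(hsv[:,:,1]<60)).astype(np.uint8);s=np.zeros_like(m);s[152:195,305:345]=m[152:195,305:345]
s=cv2.morphologyEx(s,cv2.MORPH_CLOSE,np.ones((3,3)))
k,l,st,ce=cv2.connectedComponentsWithStats(s)
for j in range(1,k):
  if st[j,4]>50: 
    x,y,w,h,_=st[j];print("pad",st[j],cr(cast("wrist",[[x+w/2-.5,y+h/2-.5]],.057,o)))
# base edges
b=cv2.inRange(hsv,(18,70,170),(32,255,255))
for r in (75,100,120): 
  c=np.where(b[r,255:395])[0]+255; print(r,c.min(),c.max(),cr(cast("wrist",[[c.min()-.5,r],[c.max()+.5,r]],.012,o))[:,0])
for c in (290,325,350):
  r=np.where(b[40:130,c])[0]+40;print(c,r.min(),cr(cast("wrist",[[c,r.min()-.5]],.012,o)))
# plate top rows along col
print("col325",g[120:200,325]); 
print(g[136,285:365])
print("tool in cradle",cr(o['tool_pos']))
d=f['d'];print((d[125:200:5,325]*1000).round())
E
```

```text
pad [312 159  27  36 335] [[0.0031 0.0934 0.057 ]]
75 255 382 [-0.064   0.0578]
100 255 394 [-0.065   0.0704]
120 268 394 [-0.0531  0.0714]
290 40 [[-0.0296  0.2154  0.012 ]]
325 40 [[0.0029 0.2153 0.012 ]]
350 40 [[0.0262 0.2154 0.012 ]]
col325 [615 612 615 613 616 611 594 570 569 561 549 506 499 551 601 605 568 515
 432 309 201 216 333 518 621 641 650 645 650 646 628 594 571 562 565 562
 562 542 447 326 272 299 406 517 442 332 339 465 511 396 301 384 518 460
 333 319 442 508 393 302 379 510 447 327 273 300 417 480 490 485 493 488
 510 532 537 542 539 539 530 539]
[586 586 574 549 532 478 383 298 277 274 283 281 281 279 276 274 271 268
 261 262 292 395 500 547 566 567 574 570 573 572 569 566 569 571 569 570
 571 569 569 571 568 573 572 572 570 572 573 564 568 569 575 573 572 569
 565 540 483 387 263 193 171 191 231 263 276 274 279 274 268 265 264 272
 311 403 523 593 611 616 611 610]
tool in cradle [[-0.0007  0.0593  0.2303]]
[344. 345. 314. 331. 336. 337. 339. 309. 311. 313. 311. 315. 318. 324.
 330.]
```

Request:
jog_arm(steps=[{"delta_rot": [0, 0, 0], "linear": [0.039, 0.0035, 0.02], "grip": 0}, {"delta_rot": [0, 0, 0], "linear": [0, 0, 0.045], "grip": 0}, {"delta_rot": [0, 0, 0], "linear": [0, 0, 0.045], "grip": 0}, {"delta_rot": [0, 0, 0], "linear": [0, 0, 0.045], "grip": 0}, {"delta_rot": [0, 0, 0], "linear": [0, 0, 0], "grip": 0}, {"delta_rot": [0, 0, 0], "linear": [0, 0, 0], "grip": 0}])

```text
t: 3.45
tool_pos: [0.5995, 0.1405, 0.0764]
tool_rot: [-2.52, -1.875, 0.002]
contact_force: [0.7, 0.5, 1.0]
opening: 0.0003
grip_force: 0.0
```

```bash
python3 - <<'E'
from h import *
i,d=ctrl.get_image("wrist");cv2.imwrite("pics/w2.png",cv2.resize(i[60:420,120:520,::-1],(667,600)))
E
```

```text
(no output)
```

View pics/w2.png

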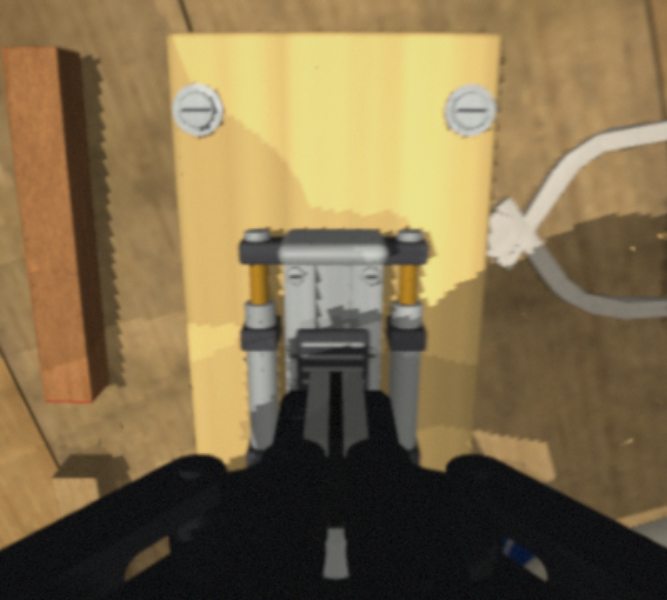

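```bash
python3 - <<'E'
from h import *
o=ctrl.get_obs();R=Ro.from_rotvec(o['tool_rot']).as_matrix()
def t(u,v,z): return ((cast("wrist",[[120+u*.6,60+v*.6]],z,o)-o['tool_pos'])@R).round(4)
print(o['tool_pos'],"pad +y edge",t(335,332,.057),"fingertip edge",t(335,370,o['tool_pos'][2]))
print("plate outer top edge",t(335,230,.045),"base end",t(335,35,.012),"base sides",t(170,60,.012),t(500,60,.012),t(195,440,.012),t(475,440,.012))
E
```

```text
[0.60130227 0.14085807 0.07881754] pad +y edge [[0.0122 0.0005 0.0218]] fingertip edge [[0.0096 0.0005 0.    ]]
plate outer top edge [[0.0406 0.0005 0.0339]] base end [[0.1    0.0005 0.0669]] base sides [[ 0.0925 -0.0549  0.0668]] [[0.0925 0.056  0.0671]] [[-0.0511 -0.056   0.0666]] [[-0.0513  0.0572  0.0669]]
```

Request:
jog_arm(steps=[{"delta_rot": [0, 0, 0], "linear": [0, 0, 0.012], "grip": 0}, {"delta_rot": [0, 0, 0], "linear": [0, 0, 0.008], "grip": 0}, {"delta_rot": [0, 0, 0], "linear": [0, 0, 0.005], "grip": 0}, {"delta_rot": [0, 0, 0], "linear": [0, 0, 0.004], "grip": 0}, {"delta_rot": [0, 0, 0], "linear": [0, 0, 0], "grip": 0}, {"delta_rot": [0, 0, 0], "linear": [0, 0, 0], "grip": 0}, {"delta_rot": [0, 0, 0], "linear": [0, 0, 0], "grip": 0}])

```text
t: 4.2
tool_pos: [0.6, 0.1414, 0.0474]
tool_rot: [2.518, 1.878, -0.0]
contact_force: [0.9, 1.2, 1.8]
opening: 0.0
grip_force: 1.0
```

```bash
python3 - <<'E'
from h import *
o=ctrl.get_obs();R=Ro.from_rotvec(o['tool_rot']).as_matrix();print(o['tool_pos'],o['contact_force'])
i,d=ctrl.get_image("wrist");cv2.imwrite("pics/w3.png",cv2.resize(i[60:420,120:520,::-1],(667,600)))
E
```

```text
[0.60002328 0.14144853 0.04738205] [0.93719701 1.23935349 1.7783298 ]
```

View pics/w3.png

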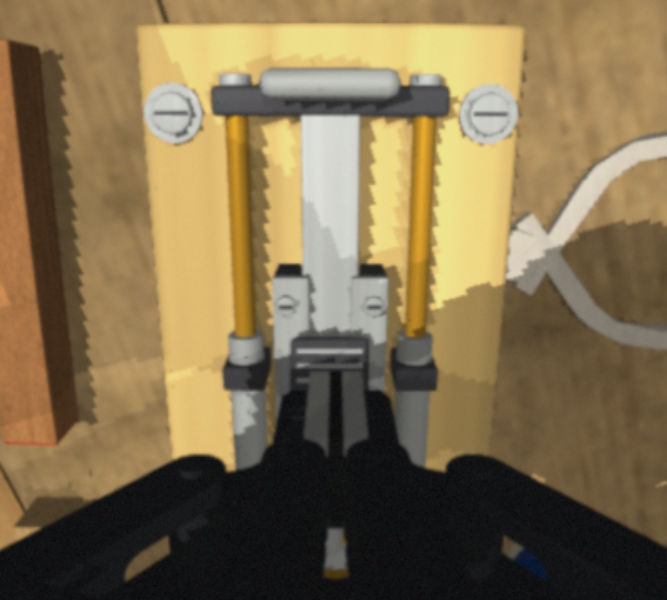

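The slide has sprung out: the plate is now at (330,82) near the base end at row 25. Next I measure the plate.

```bash
python3 - <<'E'
from h import *
o=ctrl.get_obs();R=Ro.from_rotvec(o['tool_rot']).as_matrix()
def t(u,v,z): return ((cast("wrist",[[120+u*.6,60+v*.6]],z,o)-o['tool_pos'])@R).round(4)
print("plate",t(330,69,.045),t(262,82,.045),t(398,82,.045),"xhead",t(213,86,.027),t(448,86,.027),"end",t(331,25,.012),t(138,30,.012),t(524,30,.012))
E
```

```text
plate [[ 0.0842 -0.0007  0.0024]] [[ 0.0814 -0.0165  0.0024]] [[0.0813 0.0152 0.0024]] xhead [[ 0.0815 -0.0316  0.0204]] [[0.0815 0.0302 0.0204]] end [[ 0.0986 -0.0006  0.0354]] [[ 0.0977 -0.0551  0.0354]] [[0.0977 0.0539 0.0354]]
```

Request:
jog_arm(steps=[{"delta_rot": [0, 0, 0], "linear": [0, 0, -0.027], "grip": 0}, {"delta_rot": [0, 0, 0], "linear": [0, 0, -0.027], "grip": 0}, {"delta_rot": [0, 0, 0], "linear": [0.037, 0, 0], "grip": 0}, {"delta_rot": [0, 0, 0], "linear": [0.037, 0, 0], "grip": 0}, {"delta_rot": [0, 0, 0], "linear": [0.037, 0, 0], "grip": 0}, {"delta_rot": [0, 0, 0], "linear": [0, 0, 0], "grip": 0}, {"delta_rot": [0, 0, 0], "linear": [0, 0, 0.037], "grip": 0}, {"delta_rot": [0, 0, 0], "linear": [0, 0, 0.037], "grip": 0}, {"delta_rot": [0, 0, 0], "linear": [0, 0, 0], "grip": 0}, {"delta_rot": [0, 0, 0], "linear": [0, 0, 0], "grip": 0}])

```text
t: 5.25
tool_pos: [0.6305, 0.2469, 0.0262]
tool_rot: [-2.518, -1.877, 0.006]
contact_force: [-0.2, 0.5, 0.8]
opening: -0.0003
grip_force: 0.0
```

Request:
jog_arm(steps=[{"delta_rot": [0, 0, 0], "linear": [-0.01, 0, 0], "grip": 0}, {"delta_rot": [0, 0, 0], "linear": [-0.01, 0, 0], "grip": 0}, {"delta_rot": [0, 0, 0], "linear": [-0.01, 0, 0], "grip": 0}, {"delta_rot": [0, 0, 0], "linear": [0, 0, 0], "grip": 0}, {"delta_rot": [0, 0, 0], "linear": [0, 0, 0], "grip": 0}])

```text
t: 5.75
tool_pos: [0.625, 0.2197, 0.0301]
tool_rot: [2.518, 1.876, 0.008]
contact_force: [2.4, 4.0, 4.3]
opening: -0.0001
grip_force: 2.5
```

Request:
jog_arm(steps=[{"delta_rot": [0, 0, 0], "linear": [-0.008, 0, 0], "grip": 0}, {"delta_rot": [0, 0, 0], "linear": [-0.008, 0, 0], "grip": 0}, {"delta_rot": [0, 0, 0], "linear": [-0.008, 0, 0], "grip": 0}, {"delta_rot": [0, 0, 0], "linear": [0, 0, 0], "grip": 0}, {"delta_rot": [0, 0, 0], "linear": [0, 0, 0], "grip": 0}])

```text
t: 6.25
tool_pos: [0.6182, 0.1973, 0.0298]
tool_rot: [2.518, 1.877, 0.008]
contact_force: [1.9, 5.9, 4.0]
opening: 0.0001
grip_force: 3.1
```

```bash
python3 - <<'E'
from h import *
o=ctrl.get_obs();print(o['tool_pos'],o['contact_force'])
yd=np.array([.2857,.9583,0])
print("tool along yd rel to press pose",(o['tool_pos']-[.6,.1411,0])@yd)
i,d=ctrl.get_image("wrist");cv2.imwrite("pics/w4.png",i[100:440,120:520,::-1])
E
```

```text
[0.61822402 0.19732448 0.02980935] [1.91401444 5.9363205  4.01050871]
tool along yd rel to press pose 0.059086520001870375
```

View pics/w4.png

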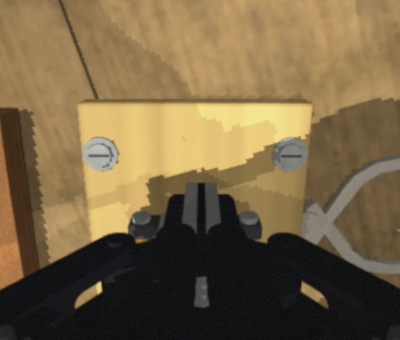

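Pushed about 36 to 40 mm in. Now I let go.

Request:
jog_arm(steps=[{"delta_rot": [0, 0, 0], "linear": [0.008, 0, 0], "grip": 0}, {"delta_rot": [0, 0, 0], "linear": [0.01, 0, 0], "grip": 0}, {"delta_rot": [0, 0, 0], "linear": [0.02, 0, 0], "grip": 0}, {"delta_rot": [0, 0, 0], "linear": [0.02, 0, 0], "grip": 0}, {"delta_rot": [0, 0, 0], "linear": [0, 0, -0.045], "grip": 0}, {"delta_rot": [0, 0, 0], "linear": [0, 0, -0.045], "grip": 0}, {"delta_rot": [0, 0, 0], "linear": [-0.045, 0, -0.015], "grip": 0}, {"delta_rot": [0, 0, 0], "linear": [-0.045, 0, 0], "grip": 0}, {"delta_rot": [0, 0, 0], "linear": [0, 0, 0], "grip": 0}, {"delta_rot": [0, 0, 0], "linear": [0, 0, 0], "grip": 0}])

```text
t: 7.3
tool_pos: [0.6061, 0.1645, 0.1311]
tool_rot: [-2.52, -1.875, 0.005]
contact_force: [-0.2, 0.9, -0.4]
opening: 0.0
grip_force: 0.0
```

```bash
python3 - <<'E'
from h import *
o=ctrl.get_obs();print(o['tool_pos'],o['contact_force'])
i,d=ctrl.get_image("wrist");cv2.imwrite("pics/w5.png",cv2.resize(i[60:420,120:520,::-1],(667,600)))
np.savez("w5.npz",p=o['tool_pos'],r=o['tool_rot'])
E
```

```text
[0.60612074 0.16447925 0.13114523] [-0.24908769  0.85059562 -0.36135932]
```

View pics/w5.png

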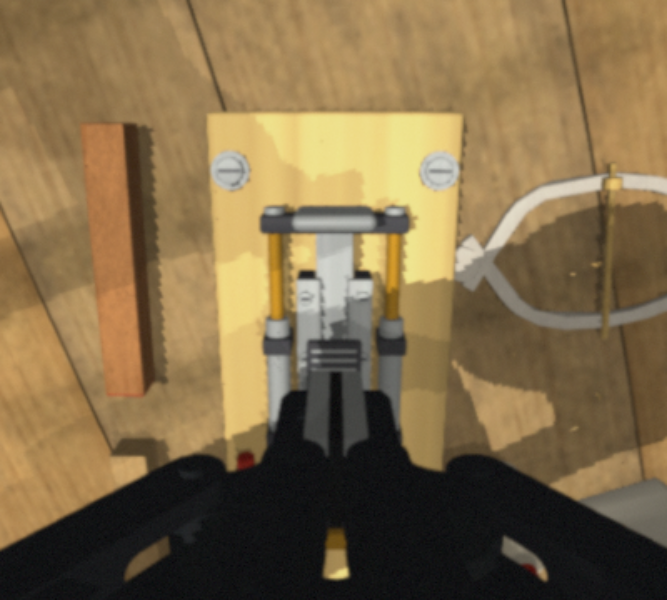

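```bash
python3 - <<'E'
from h import *
f=np.load("w5.npz");o={'tool_pos':f['p'],'tool_rot':f['r']};R=Ro.from_rotvec(o['tool_rot']).as_matrix()
def t(u,v,z): return ((cast("wrist",[[120+u*.6,60+v*.6]],z,o)-o['tool_pos'])@R).round(4)
e=t(335,113,.012);p=t(335,207,.045);print(e,p,"joint",0.185-(0.2-(e-p)[0,0]))
E
```

```text
[[0.0756 0.0006 0.119 ]] [[0.04   0.0005 0.0861]] joint 0.02059999999999998
```

The slide is latched at the middle: the plate is about 36 mm from the base end, against 14 mm at home. Now the blank's tail.

```bash
python3 - <<'E'
from h import *
yd=np.array([.2857,.9583,0]);xd=np.array([.9583,-.2857,0]);C=np.array([.569,.049,0])
q=np.array([[145,495],[187,501],[208,322],[258,330]])/3.75+[255,185]
P=cast("side",q,.032)-C;print(np.c_[P@xd,P@yd].round(4))
E
```

```text
[[-0.0074 -0.1935]
 [ 0.0115 -0.1917]
 [-0.014  -0.0798]
 [ 0.0111 -0.0785]]
```

Request:
jog_arm(steps=[{"delta_rot": [0, 0, 0], "linear": [-0.043, 0, 0], "grip": 0}, {"delta_rot": [0, 0, 0], "linear": [-0.043, 0, 0], "grip": 0}, {"delta_rot": [0, 0, 0], "linear": [-0.043, 0, 0], "grip": 0}, {"delta_rot": [0, 0, 0], "linear": [-0.043, 0, 0], "grip": 0}, {"delta_rot": [0, 0, 0], "linear": [-0.043, 0, 0], "grip": 0}, {"delta_rot": [0, 0, 0], "linear": [-0.043, 0, 0], "grip": 0}, {"delta_rot": [0, 0, 0], "linear": [-0.043, 0, 0], "grip": 0}, {"delta_rot": [0, 0, 0], "linear": [-0.043, 0, 0], "grip": 0}, {"delta_rot": [0, 0, 0], "linear": [0, 0, 0.04], "grip": 0}, {"delta_rot": [0, 0, 0], "linear": [0, 0, 0.03], "grip": 0}])

```text
t: 8.35
tool_pos: [0.5091, -0.1649, 0.0613]
tool_rot: [2.52, 1.876, -0.001]
contact_force: [-0.2, 0.1, -0.2]
opening: 0.0003
grip_force: 0.0
```

Request:
jog_arm(steps=[{"delta_rot": [0, 0, 0], "linear": [0, 0, 0], "grip": 0}, {"delta_rot": [0, 0, 0], "linear": [0, 0, 0], "grip": 0}, {"delta_rot": [0, 0, 0], "linear": [0, 0, 0], "grip": 0}])

```text
t: 8.65
tool_pos: [0.5105, -0.1641, 0.0642]
tool_rot: [2.515, 1.878, 0.002]
contact_force: [0.3, -0.9, 0.8]
opening: 0.0001
grip_force: 0.0
```

```bash
python3 - <<'E'
from h import *
o=ctrl.get_obs();print(o['t'],o['tool_pos'],o['contact_force'])
i,d=ctrl.get_image("wrist");cv2.imwrite("pics/w6.png",cv2.resize(i[60:420,120:520,::-1],(667,600)))
np.savez("w6.npz",p=o['tool_pos'],r=o['tool_rot'])
E
```

```text
8.65 [ 0.51052637 -0.16413028  0.06416391] [ 0.26770951 -0.92675166  0.79440023]
```

View pics/w6.png

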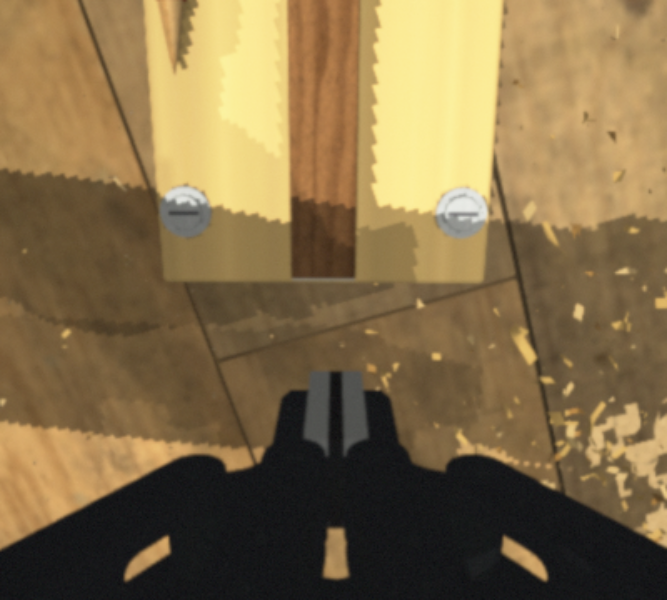

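The tail's top edge is at (292–354, 278) and the fingertips are at (335,372), with nothing between them.

```bash
python3 - <<'E'
from h import *
f=np.load("w6.npz");o={'tool_pos':f['p'],'tool_rot':f['r']};R=Ro.from_rotvec(o['tool_rot']).as_matrix()
def t(u,v,z): return ((cast("wrist",[[120+u*.6,60+v*.6]],z,o)-o['tool_pos'])@R).round(4)
print("tail",t(292,277,.032),t(354,277,.032),"base end",t(165,281,.012),t(485,281,.012),"far",t(290,10,.032),t(359,10,.032))
E
```

```text
tail [[ 0.0263 -0.0127  0.0321]] [[0.0263 0.0063 0.0322]] base end [[ 0.0196 -0.058   0.052 ]] [[0.0195 0.0522 0.0523]] far [[ 0.102  -0.0118  0.0321]] [[0.1019 0.0071 0.0321]]
```

Request:
jog_arm(steps=[{"delta_rot": [0, 0, 0], "linear": [0, -0.003, 0.022], "grip": 0}, {"delta_rot": [0, 0, 0], "linear": [0, 0, 0.021], "grip": 0}, {"delta_rot": [0, 0, 0], "linear": [0.008, 0, 0], "grip": 0}, {"delta_rot": [0, 0, 0], "linear": [0.006, 0, 0], "grip": 0}, {"delta_rot": [0, 0, 0], "linear": [0.006, 0, 0], "grip": 0}, {"delta_rot": [0, 0, 0], "linear": [0.006, 0, 0], "grip": 0}, {"delta_rot": [0, 0, 0], "linear": [0.006, 0, 0], "grip": 0}, {"delta_rot": [0, 0, 0], "linear": [0.006, 0, 0], "grip": 0}, {"delta_rot": [0, 0, 0], "linear": [0.006, 0, 0], "grip": 0}, {"delta_rot": [0, 0, 0], "linear": [0.006, 0, 0], "grip": 0}])

```text
t: 9.7
tool_pos: [0.5205, -0.1149, 0.0193]
tool_rot: [2.519, 1.878, -0.0]
contact_force: [-0.4, -0.1, 1.3]
opening: -0.0001
grip_force: 0.2
```

Request:
jog_arm(steps=[{"delta_rot": [0, 0, 0], "linear": [0.006, 0, 0], "grip": 0}, {"delta_rot": [0, 0, 0], "linear": [0.005, 0, 0], "grip": 0}, {"delta_rot": [0, 0, 0], "linear": [0.004, 0, 0], "grip": 0}, {"delta_rot": [0, 0, 0], "linear": [0.003, 0, 0], "grip": 0}, {"delta_rot": [0, 0, 0], "linear": [0.002, 0, 0], "grip": 0}, {"delta_rot": [0, 0, 0], "linear": [0.002, 0, 0], "grip": 0}, {"delta_rot": [0, 0, 0], "linear": [0, 0, 0], "grip": 0}, {"delta_rot": [0, 0, 0], "linear": [0, 0, 0], "grip": 0}])

```text
t: 10.5
tool_pos: [0.5266, -0.0943, 0.0193]
tool_rot: [-2.519, -1.877, -0.0]
contact_force: [0.2, 0.3, 0.6]
opening: -0.0
grip_force: 0.0
```

Request:
jog_arm(steps=[{"delta_rot": [0, 0, 0], "linear": [0.002, 0, 0], "grip": 0}, {"delta_rot": [0, 0, 0], "linear": [0.002, 0, 0], "grip": 0}, {"delta_rot": [0, 0, 0], "linear": [0, 0, 0], "grip": 0}, {"delta_rot": [0, 0, 0], "linear": [0, 0, 0], "grip": 0}])

```text
t: 10.9
tool_pos: [0.5278, -0.0904, 0.0193]
tool_rot: [2.519, 1.878, 0.0]
contact_force: [0.4, 0.1, 0.3]
opening: 0.0001
grip_force: 0.0
```

Request:
jog_arm(steps=[{"delta_rot": [0, 0, 0], "linear": [0.001, 0, 0], "grip": 0}, {"delta_rot": [0, 0, 0], "linear": [0.001, 0, 0], "grip": 0}, {"delta_rot": [0, 0, 0], "linear": [0, 0, 0], "grip": 0}, {"delta_rot": [0, 0, 0], "linear": [0, 0, 0], "grip": 0}])

```text
t: 11.3
tool_pos: [0.5283, -0.0885, 0.0193]
tool_rot: [-2.519, -1.878, -0.0]
contact_force: [-0.2, 0.0, 0.9]
opening: -0.0002
grip_force: 0.0
```

Request:
jog_arm(steps=[{"delta_rot": [0, 0, 0], "linear": [0.001, 0, 0], "grip": 0}, {"delta_rot": [0, 0, 0], "linear": [0.001, 0, 0], "grip": 0}, {"delta_rot": [0, 0, 0], "linear": [0, 0, 0], "grip": 0}, {"delta_rot": [0, 0, 0], "linear": [0, 0, 0], "grip": 0}])

```text
t: 11.7
tool_pos: [0.5286, -0.0877, 0.0193]
tool_rot: [2.517, 1.877, -0.003]
contact_force: [-2.8, -4.8, 0.3]
opening: -0.0001
grip_force: 2.7
```

The blank is firm against the stop (about 5.5 N). I'll back off and check.

Request:
jog_arm(steps=[{"delta_rot": [0, 0, 0], "linear": [-0.003, 0, 0], "grip": 0}, {"delta_rot": [0, 0, 0], "linear": [-0.01, 0, 0], "grip": 0}, {"delta_rot": [0, 0, 0], "linear": [-0.02, 0, 0], "grip": 0}, {"delta_rot": [0, 0, 0], "linear": [-0.03, 0, 0], "grip": 0}, {"delta_rot": [0, 0, 0], "linear": [0, 0, -0.04], "grip": 0}, {"delta_rot": [0, 0, 0], "linear": [0, 0, -0.045], "grip": 0}, {"delta_rot": [0, 0, 0], "linear": [0, 0, -0.045], "grip": 0}, {"delta_rot": [0, 0, 0], "linear": [0, 0, -0.045], "grip": 0}, {"delta_rot": [0, 0, 0], "linear": [0, 0, 0], "grip": 0}, {"delta_rot": [0, 0, 0], "linear": [0, 0, 0], "grip": 0}])

```text
t: 12.7
tool_pos: [0.5117, -0.1476, 0.1962]
tool_rot: [2.516, 1.876, 0.003]
contact_force: [-0.1, 0.5, -1.1]
opening: 0.0003
grip_force: 0.0
```

```bash
python3 - <<'E'
from h import *
o=ctrl.get_obs();print(o['t'],o['tool_pos'],o['contact_force'])
a=ctrl.get_image("wrist")[0][0:300,170:470,::-1];b=ctrl.get_image("side")[0][185:345,255:395,::-1]
cv2.imwrite("pics/w7.png",np.hstack([cv2.resize(a,(400,400)),cv2.resize(b,(350,400),interpolation=3)]))
E
```

```text
12.7 [ 0.51166119 -0.14760658  0.19617657] [-0.12507888  0.45514631 -1.09459137]
```

View pics/w7.png

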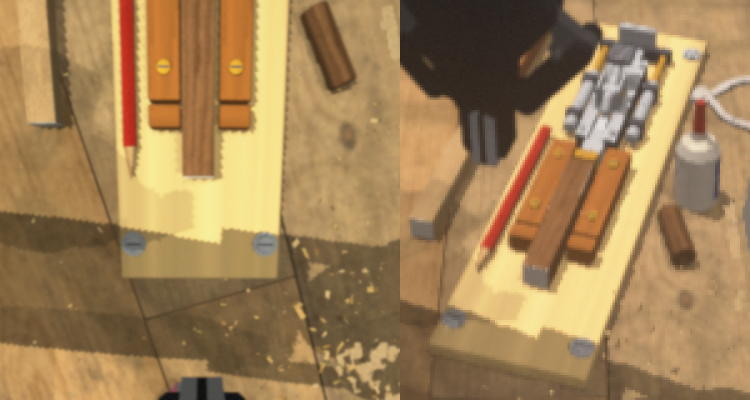

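The blank lies straight in the channel against the brass head at (585,155). The plate at (637,35) shows the slide still at the middle, and nothing else has moved. I'm handing in.

```bash
python3 -c "
from station import ctrl
print(ctrl.finish_job())"
```

```text
the job is handed in; nothing more can be done
None
```

The job is handed in at about 13 s: the stop sprang home and re-latched at its middle tooth, and the walnut blank was pushed against it with nothing else moved; the hand-in call returned no verdict.

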